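# Shut off and lock out the air to the veneer press

## Robot

A 7-joint arm with a two-finger parallel gripper is mounted at the origin on the work surface. World frame = base frame: x ahead of the robot, y to its left, z up, the work surface at z = 0. Lengths are in mm, angles in rad, forces in N, time in s.
With the tool pointing down it reaches from about 400 to 850 mm from the base axis. Payload 10.4 kg.
Tool frame: the origin (TCP) lies on the front face of the gripper's body, between the roots of the fingers; the fingertips stand 73 mm ahead of it and the grasp point (between the pads) lies 54 mm ahead of it; z points along the fingers, y is the direction in which the jaws open and shut (so a half turn about z gives the same grasp; the last joint's range is limited). The gripper opens to 85 mm and grips with 20 to 120 N. Pads are 22 mm wide; open, the fingers measure 114 mm over their backs; the gripper's body (76 mm by 85 mm) begins 54 mm behind the grasp point. The pads swing forward as they close: fully open they stand 13 mm farther back than shut.
Start: joints at [-1.243, 0.332, -0.065, 1.46, 0.022, 1.35, -0.088], TCP at [214.768, 586.957, 303.938] pointing down, gripper open.
Joint ranges: [-2.6, 2.6], [-0.5, 2.12], [-1.47, 1.34], [0.16, 2.42], [-1.27, 4.41], [0.06, 2.06], [-2.6, 2.6]. Speed limits (rad/s): [2.22, 2.22, 2.79, 2.79, 3.14, 3.14, 3.14].

## Interface

Orientations are given as a rotation vector (axis times angle).
In Python, from plant import env gives the robot as it stands. The module is installed in compiled form; this text tells all that it offers.
- The arm moves only by the shell command python3 -m pendant 'ROWS'. ROWS is JSON, one flat list of numbers, 5 for each row, row after row: the shift along the tool's x, y, z in cm, then the turn about the tool's z in rad, then the finger opening in cm, from 0 to 8.54. A call has 1 to 12 rows; each row shifts and turns the pose as measured when the row begins, along the tool's axes as they then stand; what a row does not reach is not made up. A row lasts 1/10 s, in which the tool goes at most 50 mm and 8.59 degrees, less where a joint would pass 70% of its speed; a pose out of reach is approached as far as the arm can. A call with a gripper value outside its range is refused whole. The fingers move at their own pace and stop on an object; the grip force is fixed at half the most. Time passes only in rows, so rows that do not move let the fingers close. It gives the time, the measured TCP pose, the force and the opening at its end, in the units of the state.
- env.read_state(): the state, without advancing time (a new reading comes with each control period).
- env.camera(name): name is "scene" or "top" or "wrist"; returns (picture, depth): 400x640x3 uint8, red, green, blue; 400x640 float32, mm along the optical axis (not along the pixel's ray), 0 where there is no reading.
- env.get_calibration(name): a dict with "intrinsics" (3x3 intrinsics, pixels), "dist_coeffs" ([k1, k2, p1, p2, k3] as OpenCV has them; the pictures are not rectified), "extrinsics" (4x4, takes a point from camera to world coordinates). Camera axes: x right, y down, z forward; pixel columns grow to the right and rows downward; lengths in mm; the calibration is good to about 2 mm. A picture is of the moment at which its call begins: read the wrist's pose just before it. get_calibration takes no time and is no camera call; for the wrist camera it gives the pose at the moment of the call.
- env.sign_off(): hands the job in, once; it reports no verdict.
The state is a dict: "t": time; "qpos": joint angles; "qd": joint speeds; "joint_torque": joint torques, N m; "position": TCP position; "orientation": TCP orientation; "ft_force": force on the tool from outside, world axes, zero at the start; "wrist_torque": the same for the moment, N m; "opening": opening from 0.0 (shut) to 1.0 (fully open).
Only numpy, scipy, OpenCV 4.12 (cv2) and the standard library are available. Lean on these libraries where they do the work, as an engineer would, in place of code of your own. Each camera call takes 0.05 s, during which the arm holds its last target.

## Task

The veneer press is due for service: shut off its compressed air and lock it out. On the service unit, pinch both orange tabs of the shut-off knob to free it, turn it gently clockwise until you feel it meet its end stop, without ever forcing it against its lock or stop, and let go so that both tabs spring out and it latches there. Then take the red lock-out pin from the stand and push it gently all the way into the hole in the yellow boss that the knob has uncovered; leave the blue pin and everything else on the bench where it is.

Things in the scene. Friction and masses are not known exactly. Their poses are not given: they have to be found in the camera images.
- unit: air service unit bolted to the bench: three aluminium modules (80 x 80 mm, tops 165 mm up) in a row on a steel foot. Origin: on the bench under the shut-off knob's axis, z up. Valve module at the origin, filter (low cap, 173 mm up) at y = -98 mm, regulator (round black hand knob, top 207 mm up, not needed) at y = -196 mm of its frame; yellow pin boss on the +y side
- knob_grip (a point): point on the knob's vertical axis, 205 mm above the bench, at mid-height of the two orange tabs; turns with the knob: one tab along its +x, one along -x. Tab faces flat, 18 mm wide, 188 to 220 mm above the bench, 56 mm apart outside when out, 42 when fully pinched. Knob body 44 mm along y; cap 40 mm across, top at 226. Shutter plate and stop post below reach up to 183: keep fingertips over 186
- knob (a joint): shut-off knob's angle, rad: 0 = air on (latched), grows clockwise seen from above. Steady friction 0.2 Nm. The OFF end stop is set differently on every unit, anywhere from 1.00 to 1.40 rad, and must be felt; the knob latches only within about 0.05 rad of it. A steel shutter plate on the knob, 65 deg wide, covers the pin hole at ON and clears it at OFF
- tab_a (a joint): release tab on the knob's +x side, m: 0 = sprung right out, 0.007 = fully in (spring 4 N at the start, 10 N at the end). Its steel dog stands in a notch of the latch collar; the knob is free only while both tabs are in by more than 0.0045. Between the notches the collar holds the tabs in by about 0.004; at OFF they spring right out again
- tab_b (a joint): the same for the tab on the -x side of the knob
- latch: steel latch collar around the knob's foot, 68 mm across, 165 to 176 mm above the bench, with the notches for the tabs' dogs (30 mm from the axis) and the brass OFF stop post (50 mm from the axis). Origin on the knob's axis at 165 mm. Loads on it, from a knob forced against lock or stop or from anything else, are to stay under 20 N
- pin_hole (a point): centre of the mouth of the pin hole in the top of the yellow boss, 176 mm above the bench, 54 mm from the knob's axis; the hole is vertical, 10 mm across with a 2 mm chamfer, and goes right through (34 mm); boss 30 x 30 mm
- red_pin: lock-out pin, about 60 g: red round handle 20 mm across, 42 mm tall above the origin; steel shank 8 mm across, 28 mm long below it, end tapered. Origin: on the axis at the shoulder under the handle, z up. It stands in one of the stand's two holes, shoulder on the stand's top (40 mm above the bench); fully home in the boss its shoulder lies on the boss's top
- blue_pin: the same pin with a blue handle, for another machine, in the stand's other hole; stays there
- stand: grey lock-out stand fixed to the bench, 62 x 140 x 40 mm; holes at y = -38 and +38 mm of its frame. Origin: underside centre
- glue: white glue bottle, 60 mm across, 170 mm tall, red cap; bystander
- screwdriver: screwdriver with an orange handle, 200 mm, lying; bystander
- tape: roll of paper tape, 84 mm across, 24 mm high; bystander
- nipple: brass pipe nipple, 30 mm across, 38 mm tall, standing; bystander
- marker_cup: white cup with markers, 76 mm across, 130 mm tall; bystander
- screw_tray: red tray of screws, 110 x 150 x 35 mm; bystander
- clamp: bar clamp with a red handle, 300 mm, lying; bystander

How it is judged:
By the outcome, as a careful person would: the job done as asked, in the order asked, and still so for the second after the job is handed in, with the robot touching nothing.
It also fails if it takes over 72 s, if anything falls off the work surface, if the arm or the gripper's body presses on something with over 40 N, if the wrist force passes 120 N, or if a joint passes its speed limit or range.

## Working session

There is one attempt and no reset: what is moved stays moved. The work goes in short steps, Python scripts to look and compute and a shell command to move; the robot and the scene stay as the last step left them, time stands still between calls to the robot, and variables do not carry over. Pictures are saved under pics/ and viewed, and the job is handed in when it is done.

```bash
mkdir -p pics; ls
cat > h.py <<'E'
import numpy as np, cv2
from plant import env
def snap(name,tag):
    s=env.read_state(); c=env.get_calibration(name); im,d=env.camera(name)
    np.savez(f'pics/{tag}.npz',im=im,d=d,K=c['intrinsics'],D=c['dist_coeffs'],E=c['extrinsics'])
    cv2.imwrite(f'pics/{tag}.png',im[:,:,::-1]); return im,d,c
def load(tag):
    z=np.load(f'pics/{tag}.npz'); return z['im'],z['d'],z['K'],z['D'],z['E']
def ray(tag,uv):
    im,d,K,D,E=load(tag)
    p=cv2.undistortPoints(np.array(uv,float).reshape(-1,1,2),K,D).reshape(-1,2)
    v=np.c_[p,np.ones(len(p))]@E[:3,:3].T
    return E[:3,3],v
def onz(tag,uv,z):
    o,v=ray(tag,uv); return o+v*((z-o[2])/v[:,2])[:,None]
def pts(tag,uv):
    im,d,K,D,E=load(tag); o,v=ray(tag,uv); uv=np.array(uv).astype(int).reshape(-1,2)
    return o+v*d[uv[:,1],uv[:,0]][:,None]
E
python3 - <<'E'
from h import *
print(env.read_state())
for n in ['scene','top','wrist']:
    im,d,c=snap(n,n+'0'); print(n,c['intrinsics'],c['dist_coeffs'],c['extrinsics'])
E
```

```text
pics
{'t': 0.0, 'qpos': array([-1.24259414,  0.3328553 , -0.06468212,  1.46096448,  0.02163   ,
        1.34989201, -0.0884717 ]), 'qd': array([ 0.00064422,  0.00048746, -0.00125482, -0.00145745, -0.00058606,
        0.00026366, -0.00084791]), 'joint_torque': array([-7.39848165e-04, -6.25428271e+01,  4.89815895e-02, -3.91612887e+01,
        1.63097552e-02,  9.69478424e-03, -2.71296091e-05]), 'position': array([214.70418545, 586.66731366, 303.1151077 ]), 'orientation': array([-5.48130765e-01, -3.09325519e+00,  2.22314478e-03]), 'ft_force': array([ 0.41794365, -0.39562258, -0.40396294]), 'wrist_torque': array([ 0.04656915, -0.01454053, -0.0407341 ]), 'opening': 0.9953191560478735}
scene [[471.60112048   0.         323.34670137]
 [  0.         471.60112048 194.16566343]
 [  0.           0.           1.        ]] [-0.00212946  0.          0.          0.          0.        ] [[-3.47122339e-01  5.43227057e-01 -7.64467426e-01  1.61345204e+03]
 [ 9.37558286e-01  2.20263874e-01 -2.69199343e-01  3.36664941e+02]
 [ 2.21481902e-02 -8.10177876e-01 -5.85765540e-01  9.74002270e+02]
 [ 0.00000000e+0
[... 277 characters left out ...]
1  1.12361831e-01  3.60287456e+02]
 [-9.99856514e-01  1.69318221e-02 -5.14078863e-04  1.03314951e+00]
 [-1.39174088e-03 -1.12354388e-01 -9.93667225e-01  1.82398943e+03]
 [ 0.00000000e+00  0.00000000e+00  0.00000000e+00  1.00000000e+00]]
wrist [[358.05201816   0.         325.47387817]
 [  0.         358.05201816 197.6103594 ]
 [  0.           0.           1.        ]] [-0.04310109  0.          0.          0.          0.        ] [[ 3.43607586e-01  8.93831822e-01  2.88094602e-01  1.40116160e+02]
 [ 9.39110679e-01 -3.26311342e-01 -1.07666343e-01  6.13973647e+02]
 [-2.22706704e-03  3.07547690e-01 -9.51530062e-01  3.72899226e+02]
 [ 0.00000000e+00  0.00000000e+00  0.00000000e+00  1.00000000e+00]]
```

View pics/scene0.png

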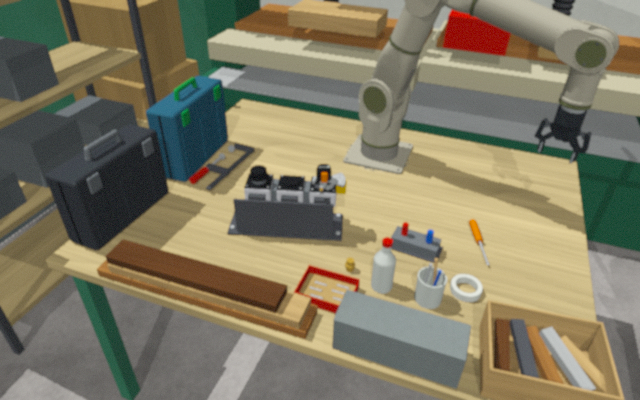

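View pics/top0.png

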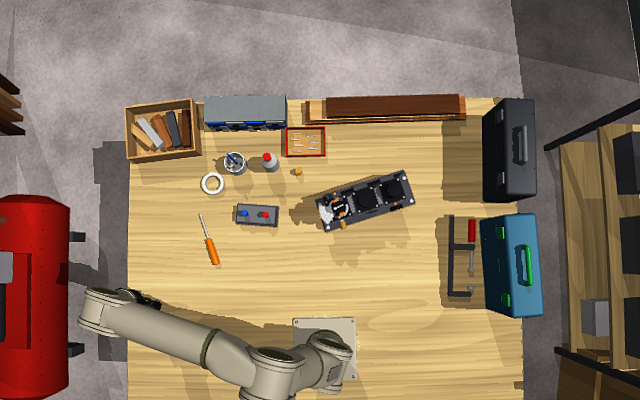

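View pics/wrist0.png

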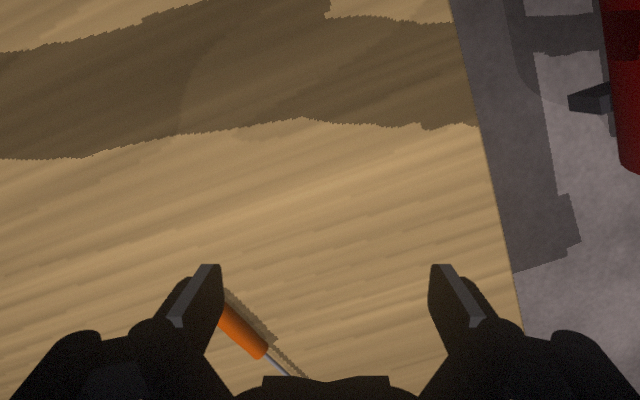

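Run:
```python
from h import *
a=load('top0')[0][160:245,220:430]; cv2.imwrite('pics/topz.png',cv2.resize(a,None,fx=3.8,fy=3.8,interpolation=cv2.INTER_CUBIC)[:,:,::-1])
a=load('scene0')[0][150:280,220:470]; cv2.imwrite('pics/scenez.png',cv2.resize(a,None,fx=3.2,fy=3.2,interpolation=cv2.INTER_CUBIC)[:,:,::-1])
```

```text
(no output)
```

View pics/topz.png

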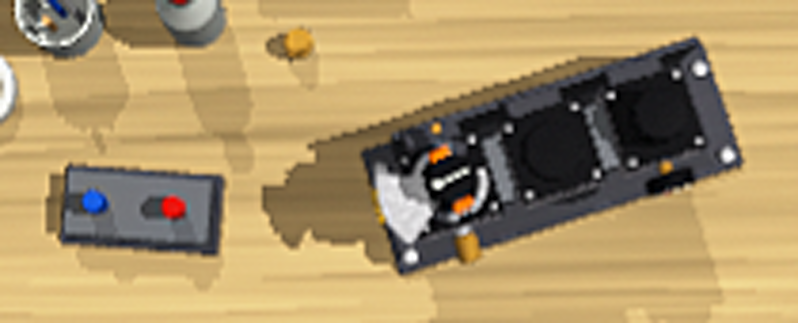

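View pics/scenez.png

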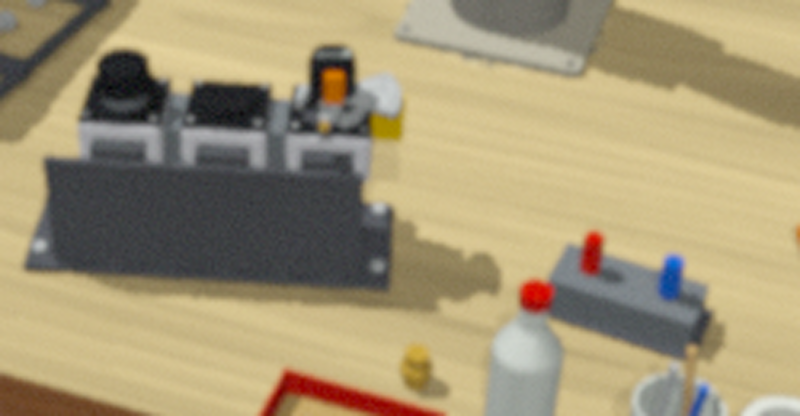

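Run:
```python
from h import *
im=load('top0')[0]; hsv=cv2.cvtColor(im,cv2.COLOR_RGB2HSV)
def blobs(lo,hi,roi):
    m=cv2.inRange(hsv,np.array(lo),np.array(hi)); mm=np.zeros_like(m); x0,y0,x1,y1=roi; mm[y0:y1,x0:x1]=m[y0:y1,x0:x1]
    n,l,s,c=cv2.connectedComponentsWithStats(mm); return [(s[i,4],c[i]) for i in range(1,n) if s[i,4]>3]
for nm,lo,hi,roi,z in [('orange',(5,200,150),(18,255,255),(310,170,420,235),205),('red',(0,180,120),(4,255,255),(235,200,290,230),82),('blue',(105,150,100),(125,255,255),(235,200,290,230),82)]:
    for a,c in blobs(lo,hi,roi): print(nm,a,c,onz('top0',c,z))
# unit corners of modules: filter/regulator centres by pixel
for u,v,z in [(220+558/3.8,160+148/3.8,173),(220+660/3.8,160+112/3.8,207)]:
    print(onz('top0',[u,v],z))
K=[(700,68),(728,155),(411,256)]
print(onz('top0',[(220+a/3.8,160+b/3.8) for a,b in K],10))
```

```text
orange 13 [335.         200.23076923] [[528.73309043 -45.76866741 205.        ]]
orange 12 [341.16666667 213.25      ] [[484.61672708 -65.51901044 205.        ]]
red 26 [265.15384615 214.11538462] [[495.49404112 203.23874146  82.        ]]
blue 31 [244.51612903 212.64516129] [[501.98744063 278.0318032   82.        ]]
[[ 534.60760546 -155.82855929  173.        ]]
[[ 561.52077379 -244.08647511  207.        ]]
[[ 629.60099443 -315.62529409   10.        ]
 [ 541.91114544 -340.42635247   10.        ]
 [ 447.55664653  -23.83139972   10.        ]]
```

```bash
python3 -m pendant '[-3.3,-3.35,-1,0,8.5, -3.3,-3.35,-1,0,8.5, -3.3,-3.35,-1,0,8.5, -3.3,-3.35,-1,0,8.5, -3.3,-3.35,-1,0,8.5, -3.3,-3.35,-1,0,8.5, -3.3,-3.35,-1,0,8.5, -3.3,-3.35,-1,0,8.5, -3.3,-3.35,0,0,8.5, -3.3,-3.35,0,0,8.5]'
```

```text
t: 1.15
position: [412.6, 147.4, 382.9]
orientation: [-0.531, -3.093, 0.007]
ft_force: [0.9, 0.1, 0.6]
opening: 0.996
```

```bash
python3 -m pendant '[-3.2,-3.2,0,0,8.5, -3.2,-3.2,0,0,8.5, -3.2,-3.2,0,0,8.5, -3.2,-3.2,0,0,8.5, -3,-3,0,0,8.5, 0,0,0,0.136,8.5, 0,0,0,0.136,8.5, 0,0,0,0.136,8.5, 0,0,0,0.136,8.5, 0,0,0,0.136,8.5, 0,0,0,0.136,8.5, 0,0,0,0.136,8.5]'
python3 - <<'E'
from h import *
snap('wrist','w1'); print(env.read_state()['qpos'])
E
```

```text
t: 2.35
position: [510.5, -73.3, 382.3]
orientation: [-1.944, -2.467, 0.011]
ft_force: [1.0, -0.1, 0.3]
opening: 0.995
[-0.5864801   0.0437304   0.66771101  1.6473758  -0.02152027  1.46442234
  0.30994428]
```

View pics/w1.png

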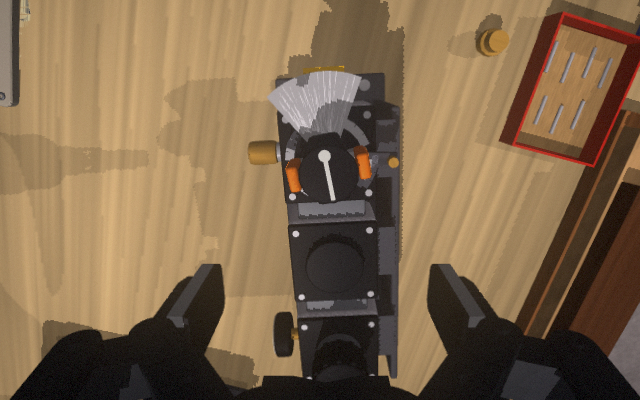

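```bash
cat >> h.py <<'E'
def obl(tag,lo,hi,roi,amin=8):
    im=load(tag)[0]; hsv=cv2.cvtColor(im,cv2.COLOR_RGB2HSV)
    m=cv2.inRange(hsv,np.array(lo),np.array(hi)); mm=np.zeros_like(m); x0,y0,x1,y1=roi; mm[y0:y1,x0:x1]=m[y0:y1,x0:x1]
    n,l,s,c=cv2.connectedComponentsWithStats(mm); return [(s[i],c[i],l==i) for i in range(1,n) if s[i,4]>=amin]
E
python3 - <<'E'
from h import *
im,d,K,D,E=load('w1')
print(env.read_state()['position'],cv2.Rodrigues(env.read_state()['orientation'])[0])
for s,c,m in obl('w1',(3,180,120),(16,255,255),(270,130,390,215)):
    v,u=np.nonzero(m); P=pts('w1',np.c_[u,v]); z=P[:,2]; print(s,c,np.percentile(z,[5,50,95])); t=P[z>216]; print(len(t),t.mean(0) if len(t) else '')
# screws on module tops z~165
q=[(294,197),(368,192),(294,230),(370,230),(301,297),(372,292),(305,327),(372,325)]
print(pts('w1',q))
cv2.imwrite('pics/w1z.png',cv2.resize(im[50:220,250:420],None,fx=3.5,fy=3.5,interpolation=cv2.INTER_CUBIC)[:,:,::-1])
E
```

```text
[510.42966758 -73.25307384 382.27235269] [[-0.22485448  0.97437968 -0.00497022]
 [ 0.97438399  0.2248285  -0.00528944]
 [-0.00403648 -0.00603226 -0.99997366]]
[357 153  15  26 283] [363.77738516 165.75618375] [218.06712023 219.3786899  220.44370033]
277 [527.34935659 -42.74468773 221.06757955]
[285 162  16  30 266] [292.69924812 178.73684211] [217.89965372 219.47121481 220.81146828]
259 [483.88255332 -62.62615483 221.24869335]
[[ 486.08595617  -93.32791027  166.76104684]
 [ 545.31359784  -74.74802461  165.79110227]
 [ 492.29011727 -123.87433585  164.15846581]
 [ 556.07513714 -107.15693317  166.82968269]
 [ 512.46423247 -187.26504978  166.65723205]
 [ 575.04346505 -166.91235582  165.94342357]
 [ 523.3632624  -219.78848199  165.8650455 ]
 [ 585.21520379 -202.295564    165.81566182]]
```

View pics/w1z.png

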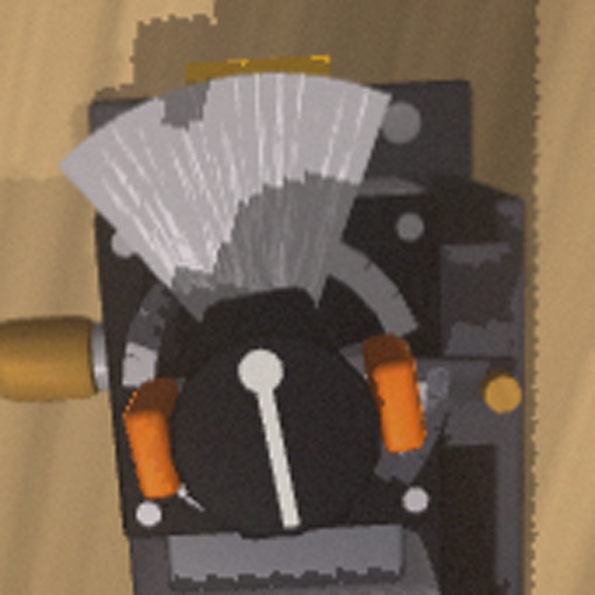

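Run:
```python
from h import *
im,d,K,D,E=load('w1')
print(onz('w1',[(293.4,179.1),(364.3,166.3)],220), onz('w1',[(250+260/3.5,50+370/3.5),(250+290/3.5,50+520/3.5)],226))
p=np.array([510.43,-73.25,382.27]);R=cv2.Rodrigues(np.array([-1.944,-2.467,.011]))[0]
q=[(216,268),(205,268),(218,290),(436,268),(446,268),(434,290),(180,320),(470,320)]
print(np.round((pts('w1',q)-p)@R,1))
a,b=onz('w1',[(293.4,179.1),(364.3,166.3)],220); g=(a+b)/2; 
print(g,np.degrees(np.arctan2(*(b-a)[1::-1])),np.linalg.norm(b-a),(g-p)@R)
```

```text
[[484.18285964 -62.87332121 220.        ]
 [528.02427985 -43.21494498 220.        ]] [[500.39409046 -41.33398713 226.        ]
 [512.64157678 -68.07088905 226.        ]]
[[ 11.4 -42.4  51.7]
 [ 11.1 -46.8  52. ]
 [  1.4 -42.7  52. ]
 [ 11.1  42.1  52.2]
 [ 10.7  46.2  52.9]
 [  1.5  42.1  51.9]
 [  9.3 -45.5  22.7]
 [  9.3  44.3  22.7]]
[506.10356975 -53.0441331  220.        ] 24.151337277201282 48.047079848035274 [ 21.27427312   1.47916668 162.18435598]
```

```bash
python3 -m pendant '[2.1,0.15,0,0,8.5, 0,0,2.5,-0.1,8.5, 0,0,2.5,-0.1,8.5]'
cat > go.py <<'E'
from h import *
import sys
def go(tx,ty,ang,tz=None):
    s=env.read_state(); p=s['position'];R=cv2.Rodrigues(s['orientation'])[0]
    tz=p[2] if tz is None else tz
    d=(np.array([tx,ty,tz])-p)@R; cur=np.degrees(np.arctan2(R[1,1],R[0,1])); 
    print('t',round(s['t'],2),'pos',p.round(1),'yang',cur.round(2),'need cm',(d/10).round(2),'turn',np.radians(cur-ang).round(3),'F',s['ft_force'].round(1),'M',s['wrist_torque'].round(2),'open',round(s['opening']*85.4,1),'q',s['qpos'].round(2), 'zax',R[:,2].round(4))
if __name__=='__main__': go(*map(float,sys.argv[1:]))
E
python3 go.py 506.1 -53 24.4
```

```text
t: 2.7
position: [507.9, -52.4, 333.5]
orientation: [1.686, 2.648, -0.006]
ft_force: [0.2, -0.4, -0.3]
opening: 0.999
t 2.7 pos [507.9 -52.4 333.5] yang 25.04 need cm [ 0.02 -0.19  0.  ] turn 0.011 F [ 0.2 -0.4 -0.3] M [0.03 0.02 0.06] open 85.3 q [-0.6   0.05  0.64  1.74 -0.03  1.36  0.48] zax [ 1.0e-04 -4.4e-03 -1.0e+00]
```

```bash
python3 -m pendant '[0,-0.19,0,0.01,8.5]'
python3 - <<'E'
from h import *
snap('wrist','w2')
im=load('w2')[0]
cv2.imwrite('pics/w2z.png',cv2.resize(im[150:350,200:440],None,fx=3,fy=3,interpolation=cv2.INTER_CUBIC)[:,:,::-1])
E
python3 go.py 506.1 -53 24.4
```

```text
t: 2.8
position: [505.0, -52.6, 330.9]
orientation: [-1.693, -2.645, 0.01]
ft_force: [-0.5, -0.2, 0.4]
opening: 0.995
t 2.85 pos [505.3 -53.3 332.7] yang 24.43 need cm [-0.01  0.08 -0.  ] turn 0.001 F [-0.1  0.5  0.9] M [-0.06 -0.06 -0.  ] open 85.2 q [-0.6   0.04  0.64  1.75 -0.02  1.36  0.47] zax [-0.0024 -0.0049 -1.    ]
```

View pics/w2z.png

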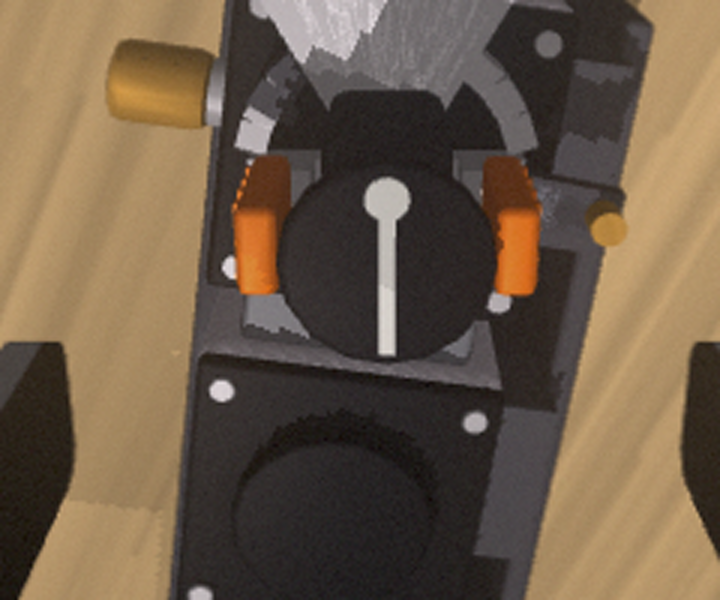

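```bash
python3 - <<'E'
from h import *
f=lambda x,y:(200+(x+.5)/3-.5,150+(y+.5)/3-.5)
P=onz('w2',[f(236,210),f(237,293),f(538,210),f(536,293),f(237,250),f(538,250)],220); print(P)
s=env.read_state();R=cv2.Rodrigues(s['orientation'])[0]
print(P[4:].mean(0),np.linalg.norm(P[5]-P[4]),P[:4].mean(0),((P[:4].mean(0)-s['position'])@R))
E
python3 go.py 506.1 -53 24.4
```

```text
[[477.50039701 -56.81828475 220.        ]
 [483.96779828 -72.07108187 220.        ]
 [526.95685869 -33.8515828  220.        ]
 [534.25212891 -48.68247271 220.        ]
 [480.66100401 -64.02452558 220.        ]
 [530.58136597 -40.82516762 220.        ]]
[505.62118499 -52.4248466  220.        ] 55.047731539474775 [505.66929572 -52.85585553 220.        ] [  0.62866334   0.95089512 112.72971587]
t 2.85 pos [505.3 -53.3 332.7] yang 24.43 need cm [-0.01  0.08 -0.  ] turn 0.001 F [-0.1  0.5  0.9] M [-0.06 -0.06 -0.  ] open 85.2 q [-0.6   0.04  0.64  1.75 -0.02  1.36  0.47] zax [-0.0024 -0.0049 -1.    ]
```

```bash
python3 -m pendant '[0.02,0.08,2.5,0,8.5, 0,0,2.5,0,8.5, 0,0,1.8,0,7, 0,0,0,0,6.5]'; python3 go.py 505.8 -52.9 24.4 259
```

```text
t: 3.25
position: [507.9, -54.0, 268.6]
orientation: [1.71, 2.629, -0.001]
ft_force: [0.8, -0.6, 0.6]
opening: 0.76
t 3.25 pos [507.9 -54.  268.6] yang 23.93 need cm [ 0.19 -0.15  0.96] turn -0.008 F [ 0.8 -0.6  0.6] M [0.01 0.02 0.01] open 64.9 q [-0.59  0.1   0.65  1.84 -0.06  1.22  0.49] zax [ 0.0044 -0.0038 -1.    ]
```

```bash
python3 -m pendant '[0.1,-0.1,0.9,0,6.5]'; for i in 1 2 3; do python3 -c "
from h import *
snap('wrist','w3')"; python3 go.py 505.8 -52.9 24.4 259; done
```

```text
t: 3.35
position: [507.7, -53.9, 261.7]
orientation: [1.71, 2.625, 0.002]
ft_force: [0.9, 1.0, 0.9]
opening: 0.761
t 3.4 pos [506.7 -53.6 259.6] yang 23.87 need cm [ 0.1  -0.05  0.06] turn -0.009 F [-1.6  0.7 -2.4] M [-0.02  0.02  0.03] open 65.0 q [-0.59  0.1   0.65  1.86 -0.06  1.2   0.5 ] zax [ 0.005  -0.0037 -1.    ]
t 3.45 pos [506.6 -53.5 259.8] yang 23.89 need cm [ 0.09 -0.05  0.08] turn -0.009 F [-0.9 -0.5 -0.1] M [ 0.03  0.01 -0.04] open 65.2 q [-0.59  0.1   0.65  1.86 -0.06  1.2   0.5 ] zax [ 0.0045 -0.0037 -1.    ]
t 3.5 pos [506.7 -53.5 260.2] yang 23.91 need cm [ 0.1  -0.06  0.12] turn -0.009 F [-0.2  0.   0.7] M [0.05 0.01 0.01] open 65.2 q [-0.59  0.1   0.65  1.85 -0.06  1.2   0.5 ] zax [ 0.0049 -0.0037 -1.    ]
```

View pics/w3.png

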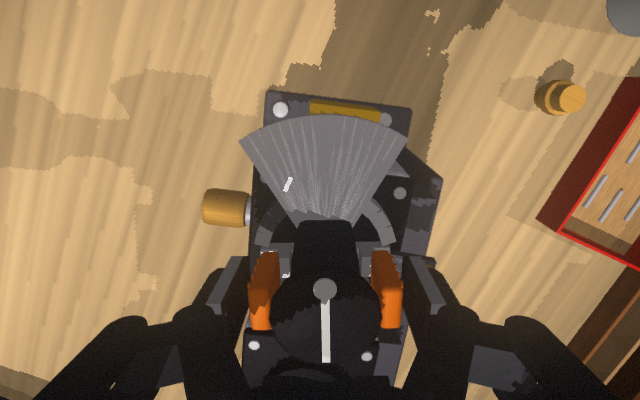

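```bash
python3 -m pendant '[0.08,-0.05,0.05,-0.008,5.8, 0,0,0,0,5.8,0,0,0,0,5.2,0,0,0,0,5.2]'; python3 go.py 505.8 -52.9 24.4 259;python3 -m pendant '[0,0,0,0,4.6,0,0,0,0,4.6,0,0,0,0,4.6]'; python3 go.py 505.8 -52.9 24.4 259
```

```text
t: 3.9
position: [506.5, -53.0, 261.8]
orientation: [1.698, 2.634, 0.002]
ft_force: [-0.3, -0.9, -2.4]
opening: 0.614
t 3.9 pos [506.5 -53.  261.8] yang 24.4 need cm [ 0.04 -0.06  0.28] turn -0.0 F [-0.3 -0.9 -2.4] M [-0.13  0.28  0.08] open 52.4 q [-0.59  0.1   0.65  1.85 -0.06  1.2   0.5 ] zax [ 0.0071 -0.0031 -1.    ]
t: 4.2
position: [506.6, -53.0, 262.4]
orientation: [1.698, 2.634, 0.003]
ft_force: [-0.4, -0.4, 0.8]
opening: 0.541
t 4.2 pos [506.6 -53.  262.4] yang 24.4 need cm [ 0.05 -0.07  0.34] turn -0.0 F [-0.4 -0.4  0.8] M [-0.06  0.4   0.04] open 46.2 q [-0.59  0.1   0.65  1.85 -0.06  1.2   0.5 ] zax [ 0.0075 -0.0028 -1.    ]
```

```bash
python3 -m pendant '[0,0,0,0,4.3,0,0,0,0,4.3,0,0,0,0,4.3]'; python3 go.py 505.8 -52.9 24.4 259; python3 -c "
from h import *
snap('wrist','w4')"
```

```text
t: 4.5
position: [506.8, -53.0, 262.9]
orientation: [1.697, 2.634, 0.003]
ft_force: [-1.2, 0.4, 3.0]
opening: 0.504
t 4.5 pos [506.8 -53.  262.9] yang 24.4 need cm [ 0.05 -0.09  0.39] turn 0.0 F [-1.2  0.4  3. ] M [-0.07  0.45  0.07] open 43.0 q [-0.59  0.1   0.65  1.85 -0.06  1.2   0.5 ] zax [ 0.0079 -0.0026 -1.    ]
```

View pics/w4.png

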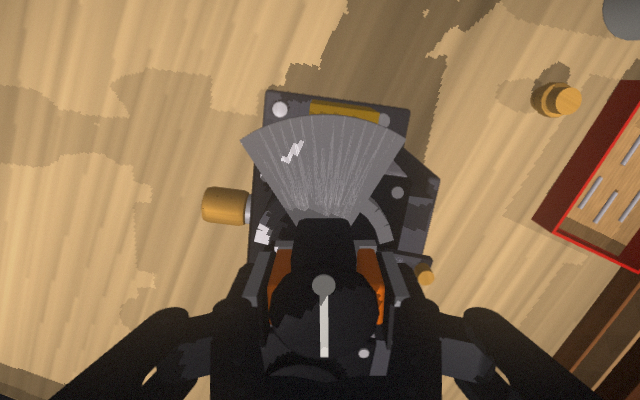

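```bash
python3 -m pendant '[0,0,0,0.02,4.2, 0,0,0,0.02,4.2,0,0,0,0.02,4.2]'; python3 go.py 506.4 -52.9 24.4 262;  python3 -m pendant '[0,0,0,0.04,4.2, 0,0,0,0.04,4.2,0,0,0,0.04,4.2]'; python3 go.py 506.4 -52.9 24.4 262
```

```text
t: 4.85
position: [506.5, -53.2, 263.0]
orientation: [1.779, 2.58, 0.003]
ft_force: [-1.5, 0.5, 2.8]
opening: 0.492
t 4.85 pos [506.5 -53.2 263. ] yang 20.82 need cm [ 0.03 -0.    0.1 ] turn -0.063 F [-1.5  0.5  2.8] M [-0.12  0.42  0.22] open 42.0 q [-0.59  0.1   0.65  1.85 -0.06  1.2   0.44] zax [ 0.0071 -0.0027 -1.    ]
t: 5.15
position: [506.5, -53.2, 263.0]
orientation: [1.938, 2.463, 0.003]
ft_force: [-2.8, -0.1, 3.3]
opening: 0.494
t 5.15 pos [506.5 -53.2 263. ] yang 13.59 need cm [ 0.03 -0.01  0.1 ] turn -0.189 F [-2.8 -0.1  3.3] M [-0.14  0.59  0.26] open 42.2 q [-0.6   0.1   0.66  1.85 -0.06  1.2   0.31] zax [ 0.0071 -0.0029 -1.    ]
```

```bash
python3 -m pendant '[0,0,0,0.06,4.2,0,0,0,0.06,4.2,0,0,0,0.06,4.2,0,0,0,0.06,4.2,0,0,0,0.06,4.2]'; python3 go.py 506.4 -52.9 24.4 262;  python3 -m pendant '[0,0,0,0.06,4.2,0,0,0,0.06,4.2,0,0,0,0.06,4.2,0,0,0,0.06,4.2,0,0,0,0.06,4.2,0,0,0,0.06,4.2]'; python3 go.py 506.4 -52.9 24.4 262
```

```text
t: 5.65
position: [506.5, -53.3, 263.0]
orientation: [2.301, 2.129, 0.004]
ft_force: [-2.0, -1.2, 3.8]
opening: 0.497
t 5.65 pos [506.5 -53.3 263. ] yang -4.45 need cm [ 0.04 -0.01  0.1 ] turn -0.504 F [-2.  -1.2  3.8] M [-0.04  0.58  0.22] open 42.5 q [-0.62  0.1   0.68  1.85 -0.06  1.2   0.  ] zax [ 0.0068 -0.0033 -1.    ]
t: 6.25
position: [506.4, -53.4, 263.0]
orientation: [2.661, 1.657, 0.006]
ft_force: [-2.2, -0.8, 2.2]
opening: 0.497
t 6.25 pos [506.4 -53.4 263. ] yang -26.18 need cm [ 0.04 -0.03  0.1 ] turn -0.883 F [-2.2 -0.8  2.2] M [-0.06  0.62  0.25] open 42.4 q [-0.64  0.1   0.7   1.85 -0.07  1.2  -0.38] zax [ 0.0065 -0.0038 -1.    ]
```

```bash
for i in 1 2 3; do python3 -m pendant '[0,0,0,0.02,4.2,0,0,0,0.02,4.2]'>/dev/null; python3 go.py 506.4 -52.9 24.4 262; done
```

```text
t 6.45 pos [506.5 -53.4 263.1] yang -28.63 need cm [ 0.04 -0.03  0.11] turn -0.925 F [-1.8 -0.3  3.5] M [-0.06  0.57  0.17] open 42.2 q [-0.64  0.1   0.71  1.85 -0.07  1.2  -0.42] zax [ 0.0065 -0.0039 -1.    ]
t 6.65 pos [506.4 -53.4 263. ] yang -31.02 need cm [ 0.04 -0.03  0.1 ] turn -0.967 F [-2.2 -1.2  3.6] M [-0.11  0.61  0.22] open 42.4 q [-0.65  0.1   0.71  1.85 -0.07  1.2  -0.46] zax [ 0.0064 -0.0039 -1.    ]
t 6.85 pos [506.4 -53.4 263. ] yang -33.48 need cm [ 0.04 -0.03  0.1 ] turn -1.01 F [-1.8  0.3  3.3] M [-0.1   0.6   0.16] open 41.8 q [-0.65  0.1   0.71  1.86 -0.07  1.2  -0.5 ] zax [ 0.0064 -0.0039 -1.    ]
```

```bash
python3 -m pendant '[0,0,0,0.02,4.2]' | tail -2;python3 go.py 506.4 -52.9 24.4 262; python3 -m pendant '[0,0,0,0.02,4.2]'|tail -2;python3 go.py 506.4 -52.9 24.4 262
```

```text
ft_force: [-2.1, -0.1, 3.0]
opening: 0.489
t 6.95 pos [506.4 -53.4 263. ] yang -34.72 need cm [ 0.04 -0.03  0.1 ] turn -1.032 F [-2.1 -0.1  3. ] M [-0.1   0.58  0.24] open 41.7 q [-0.65  0.1   0.71  1.86 -0.07  1.2  -0.52] zax [ 0.0063 -0.0039 -1.    ]
ft_force: [-1.3, -0.7, 3.3]
opening: 0.494
t 7.05 pos [506.4 -53.4 263. ] yang -35.97 need cm [ 0.04 -0.03  0.1 ] turn -1.054 F [-1.3 -0.7  3.3] M [-0.05  0.6   0.2 ] open 42.1 q [-0.65  0.1   0.71  1.86 -0.07  1.2  -0.54] zax [ 0.0064 -0.0039 -1.    ]
```

```bash
python3 -m pendant '[0,0,0,0.02,4.2]' | tail -2;python3 go.py 506.4 -52.9 24.4 262; python3 -m pendant '[0,0,0,0.02,4.2]'|tail -2;python3 go.py 506.4 -52.9 24.4 262
```

```text
ft_force: [-1.6, -0.8, 2.5]
opening: 0.492
t 7.15 pos [506.4 -53.4 263. ] yang -37.22 need cm [ 0.04 -0.03  0.1 ] turn -1.075 F [-1.6 -0.8  2.5] M [-0.06  0.6   0.22] open 42.0 q [-0.65  0.1   0.72  1.86 -0.07  1.2  -0.57] zax [ 0.0063 -0.0039 -1.    ]
ft_force: [-2.3, -0.4, 3.8]
opening: 0.491
t 7.25 pos [506.4 -53.4 263. ] yang -38.46 need cm [ 0.04 -0.03  0.1 ] turn -1.097 F [-2.3 -0.4  3.8] M [-0.02  0.6   0.21] open 41.9 q [-0.66  0.1   0.72  1.86 -0.07  1.2  -0.59] zax [ 0.0063 -0.004  -1.    ]
```

```bash
python3 -m pendant '[0,0,0,0.02,4.2]' | tail -2;python3 go.py 506.4 -52.9 24.4 262; python3 -m pendant '[0,0,0,0.02,4.2]'|tail -2;python3 go.py 506.4 -52.9 24.4 262
```

```text
ft_force: [-2.1, -1.0, 3.4]
opening: 0.496
t 7.35 pos [506.4 -53.4 263. ] yang -39.72 need cm [ 0.04 -0.03  0.1 ] turn -1.119 F [-2.1 -1.   3.4] M [-0.02  0.61  0.3 ] open 42.4 q [-0.66  0.1   0.72  1.86 -0.07  1.2  -0.61] zax [ 0.0063 -0.0039 -1.    ]
ft_force: [-2.6, 0.2, 2.9]
opening: 0.492
t 7.45 pos [506.4 -53.3 263. ] yang -40.95 need cm [ 0.03 -0.03  0.1 ] turn -1.14 F [-2.6  0.2  2.9] M [0.19 0.48 0.54] open 42.0 q [-0.66  0.1   0.72  1.86 -0.07  1.2  -0.63] zax [ 0.0063 -0.0039 -1.    ]
```

```bash
python3 -m pendant '[0,0,0,0.02,4.2]' | tail -2;python3 go.py 506.4 -52.9 24.4 262; python3 -c "
from h import *
snap('wrist','w5')"
```

```text
ft_force: [-3.0, 0.5, 3.1]
opening: 0.496
t 7.55 pos [506.4 -53.1 263. ] yang -42.16 need cm [ 0.02 -0.02  0.1 ] turn -1.162 F [-3.   0.5  3.1] M [0.19 0.47 0.52] open 42.4 q [-0.66  0.1   0.72  1.86 -0.07  1.2  -0.65] zax [ 0.0063 -0.0038 -1.    ]
```

View pics/w5.png

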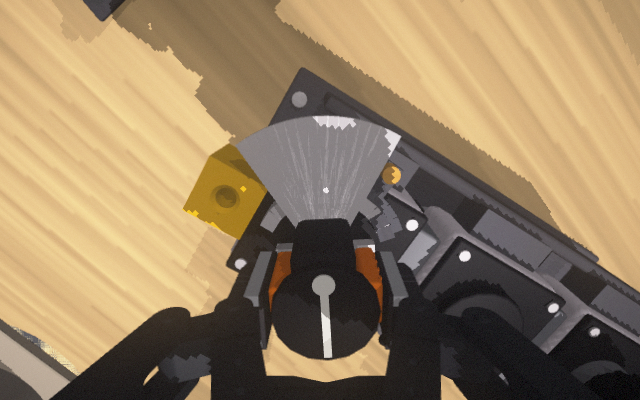

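```bash
python3 -m pendant '[0,0,0,-0.01,4.2,0,0,0,0,4.6,0,0,0,0,5.2,0,0,0,0,5.8,0,0,0,0,6.5,0,0,0,0,6.5]'; python3 go.py 506.4 -52.9 24.4 262; python3 -c "
from h import *
snap('wrist','w6')"
```

```text
t: 8.2
position: [506.5, -53.1, 262.1]
orientation: [2.86, 1.284, 0.007]
ft_force: [0.7, -0.1, -0.2]
opening: 0.759
t 8.2 pos [506.5 -53.1 262.1] yang -41.66 need cm [ 0.01 -0.02  0.01] turn -1.153 F [ 0.7 -0.1 -0.2] M [-0.02  0.02  0.01] open 64.8 q [-0.66  0.1   0.72  1.86 -0.07  1.2  -0.64] zax [ 0.0065 -0.0041 -1.    ]
```

View pics/w6.png

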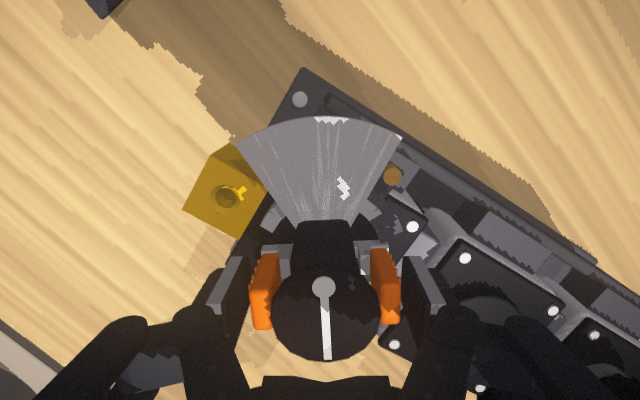

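```bash
python3 -m pendant '[0,0,-2,0,8,0,0,-3,0,8.5,0,0,-3,0,8.5,0,0,0,0,8.5]'; python3 go.py 506.4 -52.9 24.4
python3 - <<'E'
from h import *
snap('wrist','w7')
im=load('w7')[0]
cv2.imwrite('pics/w7z.png',cv2.resize(im[100:340,170:430],None,fx=2.5,fy=2.5,interpolation=cv2.INTER_CUBIC)[:,:,::-1])
E
```

```text
t: 8.65
position: [505.8, -53.2, 345.0]
orientation: [2.861, 1.282, 0.006]
ft_force: [-0.4, -1.2, -0.2]
opening: 0.994
t 8.65 pos [505.8 -53.2 345. ] yang -41.73 need cm [0.06 0.03 0.  ] turn -1.154 F [-0.4 -1.2 -0.2] M [ 0.   -0.01  0.03] open 84.9 q [-0.68  0.03  0.72  1.74 -0.02  1.38 -0.69] zax [ 0.0062 -0.0045 -1.    ]
```

View pics/w7z.png

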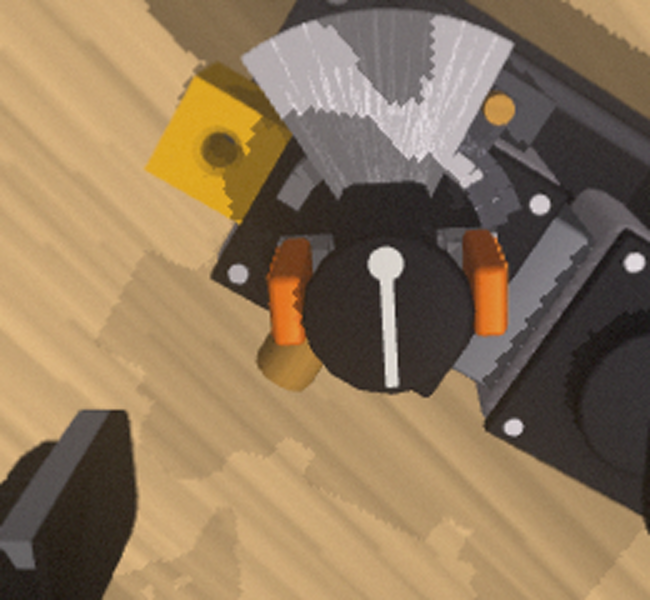

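Run:
```python
from h import *
f=lambda x,y:(170+(x+.5)/2.5-.5,100+(y+.5)/2.5-.5)
P=onz('w7',[f(272,318),f(508,309),f(272,295),f(306,343),f(475,265),f(508,330)],220); 
print(P,np.linalg.norm(P[1]-P[0]),(P[0]+P[1])/2)
d=P[1]-P[0]; print(np.degrees(np.arctan2(d[1],d[0])))
q=onz('w7',[f(386,264),f(392,386)],226); d=q[1]-q[0]; print('pointer',np.degrees(np.arctan2(d[1],d[0]))+90)
h=onz('w7',[f(221,149),f(145,171),f(205,63),f(290,120),f(238,222)],176); print(h)
c=np.array([505.9,-53]); v=h[0,:2]-c; print(v,np.linalg.norm(v),np.degrees(np.arctan2(-v[0],v[1])))
print(pts('w7',[f(170,170),f(235,190)]))
a=17
```

```text
[[484.00272959 -37.01410361 220.        ]
 [526.7734367  -72.32118036 220.        ]
 [488.03508721 -32.85226539 220.        ]
 [485.54765412 -47.00402023 220.        ]
 [528.03524214 -58.76131507 220.        ]
 [523.37864878 -76.46408466 220.        ]] 55.46100481915712 [505.38808315 -54.66764198 220.        ]
-39.539559954803735
pointer -39.14207191452786
[[491.47133739  -1.9426586  176.        ]
 [471.64106681   7.64759261 176.        ]
 [504.6385875   17.23731963 176.        ]
 [510.87393122  -8.71101451 176.        ]
 [480.37621423 -19.72426045 176.        ]]
[-14.42866261  51.0573414 ] 53.056935603714905 15.78014429211186
[[477.38028714   3.27199338 177.27680257]
 [486.17732944 -12.65227261 175.84589667]]
```

```bash
python3 -m pendant '[0,0,0,-0.145,8.5,0,0,0,-0.145,8.5,0,0,0,-0.145,8.5,0,0,0,-0.145,8.5,0,0,0,-0.145,8.5,0,0,0,-0.145,8.5,0,0,0,-0.14,8.5,4,1,0,0,8.5,4,1,0,0,8.5]'; python3 go.py 496 203 16.2 260
```

```text
t: 9.6
position: [497.5, 25.2, 335.5]
orientation: [1.846, 2.539, -0.011]
ft_force: [-0.0, 0.9, 0.0]
opening: 0.996
t 9.6 pos [497.5  25.2 335.5] yang 17.95 need cm [17.    5.38  7.42] turn 0.031 F [-0.   0.9  0. ] M [-0.01 -0.06 -0.01] open 85.0 q [-0.75  0.01  0.62  1.77 -0.    1.37  0.18] zax [-0.0028 -0.007  -1.    ]
```

```bash
python3 -m pendant '[4.2,1.3,1.5,0,8.5,4.2,1.3,1.5,0.03,8.5,4.2,1.3,2,0,8.5,4.2,1.4,2,0,8.5,0,0,0,0,8.5]'; python3 go.py 496 203 16.2 260; python3 -c "
from h import *
snap('wrist','w8')"
```

```text
t: 10.1
position: [495.3, 211.9, 257.8]
orientation: [-1.88, -2.516, 0.013]
ft_force: [0.3, -1.4, 0.5]
opening: 0.998
t 10.1 pos [495.3 211.9 257.8] yang 16.44 need cm [-0.87 -0.19 -0.21] turn 0.004 F [ 0.3 -1.4  0.5] M [ 0.    0.   -0.01] open 85.2 q [-0.91  0.18  0.47  1.77 -0.08  1.22 -0.13] zax [-0.0056 -0.0059 -1.    ]
```

View pics/w8.png

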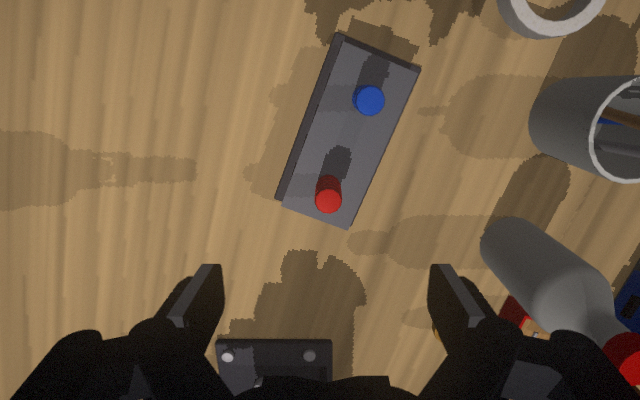

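Run:
```python
from h import *
for lo in (140,170,190):
  for s,c,m in obl('w8',(0,150,lo),(6,255,255),(300,160,360,230),20):
    cnt=max(cv2.findContours(m.astype(np.uint8),0,2)[0],key=cv2.contourArea); (cx,cy),r=cv2.minEnclosingCircle(cnt)
    print(lo,s,c,(cx,cy),r,onz('w8',c,82),onz('w8',(cx,cy),82))
print('glue cap',onz('top0',[268.5,157],170))
P=pts('w8',[(328,203),(369,101)]);print(P)
print('stand corners',onz('w8',[(276,198),(337,33),(420,69),(349,229)],40))
```

```text
140 [316 189  25  24 471] [327.85987261 200.96178344] (328.0, 201.0) 12.649210929870605 [[496.22574886 208.28174911  82.        ]] [[496.33116757 208.28274461  82.        ]]
170 [316 193  23  20 323] [326.62848297 203.16408669] (327.1363525390625, 202.5) 11.147693634033203 [[495.85123266 206.41154014  82.        ]] [[496.05908297 207.00457427  82.        ]]
glue cap [[687.02094534 180.73629075 170.        ]]
[[496.75776615 206.84998976  82.10169979]
 [502.39462447 283.24536718  82.24350356]]
stand corners [[457.39005531 184.58129755  40.        ]
 [469.31745766 322.18272503  40.        ]
 [537.1086118  316.02083818  40.        ]
 [525.15882735 175.17445348  40.        ]]
```

```bash
python3 -m pendant '[-0.35,-0.05,2.5,0,8.5,0,0,2.5,0,6,0,0,0,0,6,0,0,0,0,6]'; python3 go.py 496.2 208 16.2 200
python3 - <<'E'
from h import *
snap('wrist','w9')
im=load('w9')[0]
cv2.imwrite('pics/w9z.png',cv2.resize(im[180:400,200:450],None,fx=2.5,fy=2.5,interpolation=cv2.INTER_CUBIC)[:,:,::-1])
for lo in (50,110,140):
  for s,c,m in obl('w9',(0,150,lo),(6,255,255),(270,160,390,340),20):
    cnt=max(cv2.findContours(m.astype(np.uint8),0,2)[0],key=cv2.contourArea); (cx,cy),r=cv2.minEnclosingCircle(cnt)
    print(lo,s,c,(cx,cy),r,onz('w9',c,82),onz('w9',(cx,cy),82))
E
```

```text
t: 10.55
position: [497.4, 201.3, 207.6]
orientation: [1.888, 2.508, -0.014]
ft_force: [-0.2, 0.8, 0.6]
opening: 0.705
t 10.55 pos [497.4 201.3 207.6] yang 16.05 need cm [0.68 0.07 0.76] turn -0.003 F [-0.2  0.8  0.6] M [-0.02  0.05 -0.04] open 60.2 q [-0.89  0.23  0.47  1.83 -0.11  1.11 -0.1 ] zax [-0.004  -0.0084 -1.    ]
50 [ 313  178   34   48 1259] [329.31612391 202.299444  ] (330.0, 201.5) 23.585052490234375 [[494.84474376 213.20820694  82.        ]] [[495.08633358 213.78526351  82.        ]]
110 [313 196  34  30 774] [329.06976744 210.02067183] (328.55126953125, 207.86325073242188) 17.579174041748047 [[496.03347366 208.61875888  82.        ]] [[495.37318709 209.8129838   82.        ]]
140 [314 196  32  30 730] [329.25753425 210.4890411 ] (329.3360595703125, 210.48361206054688) 15.73414421081543 [[496.21906873 208.37103336  82.        ]] [[496.26187218 208.3869778   82.        ]]
```

View pics/w9z.png

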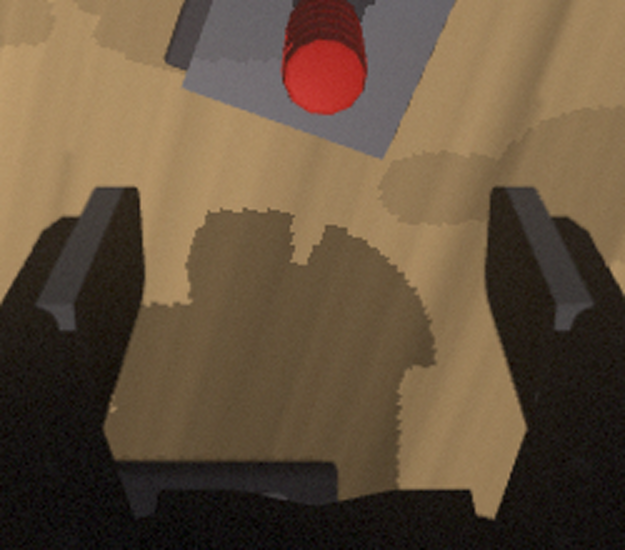

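```bash
python3 -m pendant '[0.7,0.08,0,0,6,0,0,2.5,0,6,0,0,2.5,0,6,0,0,0,0,6]'; python3 go.py 496.2 208.4 16.2 122
```

```text
t: 11.0
position: [498.3, 210.2, 161.7]
orientation: [1.888, 2.506, -0.001]
ft_force: [-0.6, 0.1, -0.3]
opening: 0.703
t 11.0 pos [498.3 210.2 161.7] yang 16.01 need cm [-0.1  -0.26  3.97] turn -0.003 F [-0.6  0.1 -0.3] M [-0.05  0.02 -0.01] open 60.0 q [-0.88  0.29  0.46  1.87 -0.15  1.01 -0.08] zax [ 0.0029 -0.0026 -1.    ]
```

```bash
python3 -m pendant '[-0.1,-0.25,0,0,6,0,0,2,0,6,0,0,1.9,0,5,0,0,0,0,4]'; python3 go.py 496.2 208.4 16.2 122
```

```text
t: 11.4
position: [498.8, 210.4, 128.5]
orientation: [1.886, 2.505, 0.012]
ft_force: [0.4, -0.5, 0.4]
opening: 0.472
t 11.4 pos [498.8 210.4 128.5] yang 16.03 need cm [-0.12 -0.31  0.64] turn -0.003 F [ 0.4 -0.5  0.4] M [0.01 0.02 0.06] open 40.3 q [-0.87  0.33  0.45  1.9  -0.17  0.94 -0.06] zax [ 0.0095  0.0023 -1.    ]
```

```bash
python3 -m pendant '[-0.12,-0.3,0.5,0,4,0,0,0,0,4]'; python3 go.py 496.2 208.4 16.2 122
```

```text
t: 11.6
position: [497.1, 208.8, 126.0]
orientation: [1.886, 2.504, 0.016]
ft_force: [-1.0, -0.3, -0.1]
opening: 0.472
t 11.6 pos [497.1 208.8 126. ] yang 16.03 need cm [-0.02 -0.1   0.4 ] turn -0.003 F [-1.  -0.3 -0.1] M [ 0.01  0.01 -0.  ] open 40.3 q [-0.87  0.33  0.45  1.91 -0.17  0.93 -0.06] zax [ 0.012   0.004  -0.9999]
```

```bash
python3 -m pendant '[0,-0.15,0.35,0,3,0,0,0,0,2.4,0,0,0,0,2.2]'; python3 go.py 496.2 208.4 16.2 122;python3 -m pendant '[0,0,0,0,1.8,0,0,0,0,1.8]'; python3 go.py 496.2 208.4 16.2 122
```

```text
t: 11.9
position: [496.5, 208.9, 124.5]
orientation: [1.885, 2.503, 0.021]
ft_force: [0.7, 0.1, -0.0]
opening: 0.26
t 11.9 pos [496.5 208.9 124.5] yang 16.02 need cm [-0.04 -0.04  0.25] turn -0.003 F [ 0.7  0.1 -0. ] M [-0.    0.06  0.01] open 22.2 q [-0.87  0.33  0.45  1.91 -0.18  0.92 -0.06] zax [ 0.0146  0.0061 -0.9999]
t: 12.1
position: [496.5, 208.9, 124.8]
orientation: [1.885, 2.503, 0.022]
ft_force: [-0.1, 1.1, -1.1]
opening: 0.221
t 12.1 pos [496.5 208.9 124.8] yang 16.02 need cm [-0.04 -0.05  0.28] turn -0.003 F [-0.1  1.1 -1.1] M [0.01 0.   0.03] open 18.9 q [-0.87  0.33  0.45  1.91 -0.18  0.92 -0.06] zax [ 0.0146  0.0062 -0.9999]
```

```bash
python3 -m pendant '[0,0,0,0,1.2,0,0,0,0,1.2,0,0,0,0,1.2]'; python3 go.py 496.2 208.4 16.2 122; python3 -c "
from h import *
snap('wrist','w10')"
```

```text
t: 12.4
position: [496.5, 208.9, 124.8]
orientation: [1.885, 2.503, 0.021]
ft_force: [0.2, -0.1, 0.9]
opening: 0.211
t 12.4 pos [496.5 208.9 124.8] yang 16.02 need cm [-0.04 -0.05  0.28] turn -0.003 F [ 0.2 -0.1  0.9] M [-0.04  0.13  0.04] open 18.0 q [-0.87  0.33  0.45  1.91 -0.18  0.92 -0.06] zax [ 0.0145  0.0061 -0.9999]
```

View pics/w10.png

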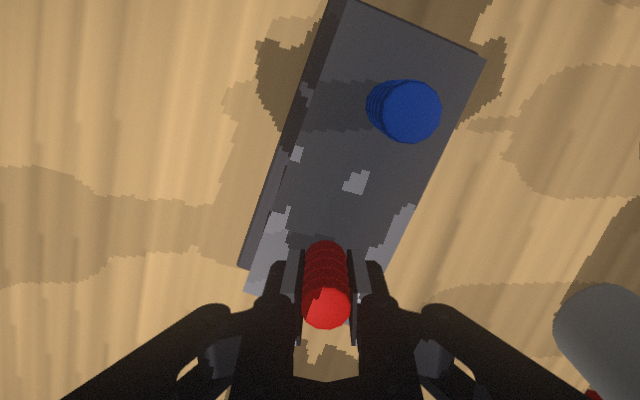

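```bash
python3 -m pendant '[0,0,-1.5,0,1.2,0,0,-2.7,0,1.2,0,0,-2.7,0,1.2,0,0,-2.7,0,1.2,0,0,-2.7,0,1.2,0,0,-2.7,0,1.2,0,0,-2.7,0,1.2,0,0,-2.7,0,1.2]'; python3 go.py 491.3 -1.6 16.2 330; python3 -c "
from h import *
snap('wrist','w11')"
```

```text
t: 13.25
position: [491.6, 206.5, 331.7]
orientation: [1.888, 2.504, 0.008]
ft_force: [0.9, -0.0, -1.0]
opening: 0.21
t 13.25 pos [491.6 206.5 331.7] yang 15.98 need cm [-20.    -5.76   0.16] turn -0.004 F [ 0.9 -0.  -1. ] M [-0.02 -0.    0.04] open 18.0 q [-0.93  0.1   0.48  1.69 -0.05  1.35 -0.16] zax [ 7.5e-03  5.0e-04 -1.0e+00]
```

View pics/w11.png

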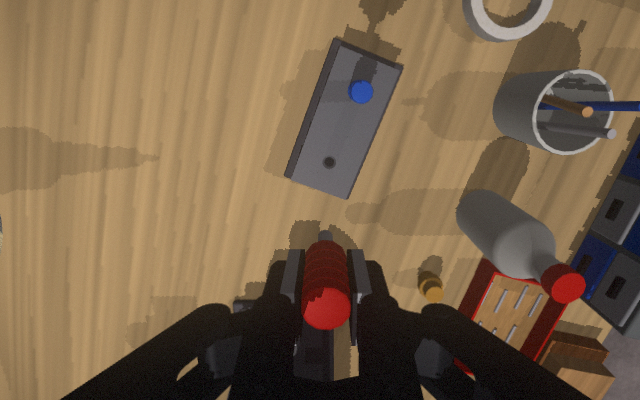

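```bash
python3 -m pendant '[-4,-1.15,0,0,1.2,-4,-1.15,0,0,1.2,-4,-1.15,0,0,1.2,-4,-1.15,0,0,1.2,0,0,0,0,1.2]'; python3 go.py 491.3 -1.6 16.2 330
```

```text
t: 13.8
position: [493.1, 36.0, 336.9]
orientation: [1.881, 2.504, 0.024]
ft_force: [0.1, -0.1, -0.6]
opening: 0.213
t 13.8 pos [493.1  36.  336.9] yang 16.17 need cm [-3.56 -1.23  0.66] turn -0.001 F [ 0.1 -0.1 -0.6] M [-0.04 -0.02 -0.02] open 18.2 q [-0.78 -0.01  0.61  1.78  0.    1.35  0.12] zax [ 0.0165  0.0064 -0.9998]
```

```bash
python3 -m pendant '[-3,-0.9,0,0,1.2,0,0,0.7,0,1.2,0,0,0,0,1.2]'; python3 go.py 491.3 -1.6 16.2 330
python3 - <<'E'
from h import *
snap('wrist','w12')
im=load('w12')[0]
cv2.imwrite('pics/w12z.png',cv2.resize(im[150:350,220:450],None,fx=3,fy=3,interpolation=cv2.INTER_CUBIC)[:,:,::-1])
E
```

```text
t: 14.1
position: [492.8, 3.0, 329.2]
orientation: [1.884, 2.502, 0.025]
ft_force: [-0.2, 0.3, 0.2]
opening: 0.214
t 14.1 pos [492.8   3.  329.2] yang 16.03 need cm [-0.4  -0.27 -0.09] turn -0.003 F [-0.2  0.3  0.2] M [0.08 0.06 0.  ] open 18.3 q [-0.74 -0.01  0.65  1.8   0.    1.33  0.19] zax [ 0.017   0.0074 -0.9998]
```

View pics/w12z.png

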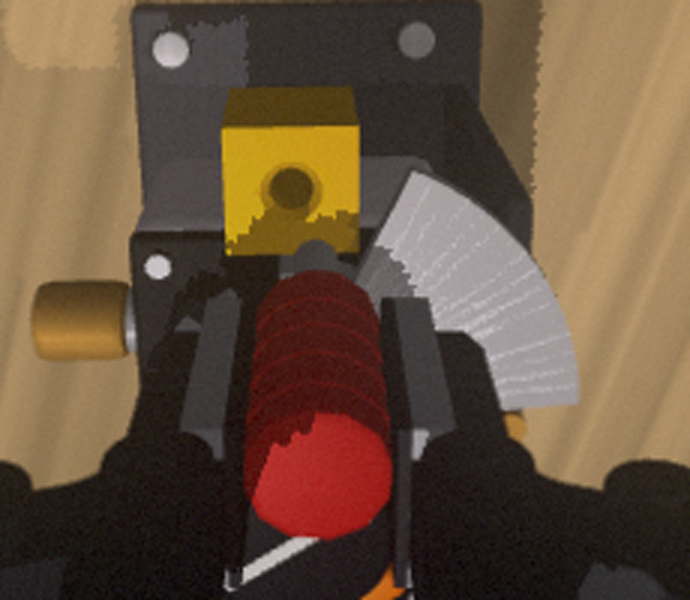

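Run:
```python
from h import *
f=lambda x,y:(220+(x+.5)/3-.5,150+(y+.5)/3-.5)
s=env.read_state();p=s['position'];R=cv2.Rodrigues(s['orientation'])[0]
H=onz('w12',[f(291,189),f(222,124),f(359,125),f(225,255),f(359,255)],176)
print('hole',H[0],'boss ctr',H[1:].mean(0),np.linalg.norm(H[2]-H[1]),np.linalg.norm(H[3]-H[1]))
T=onz('w12',[f(319,477),f(245,477),f(393,477)],p[2]-42.8); print('top',T,np.linalg.norm(T[2]-T[1]))
S=onz('w12',[f(315,262),f(293,262),f(337,262),f(315,240)],p[2]-112.8+2); print('shank',S,np.linalg.norm(S[2]-S[1]))
print(p,R[:,2])
# pin axis direction: world vertical when tool z was
R0=cv2.Rodrigues(np.array([1.885,2.503,.0215]))[0]; ax=R@R0.T@np.array([0,0,-1.]); print('pin axis',ax)
off=R0.T@(np.array([496.2,208.4,82])-np.array([496.5,208.9,124.8])); print('off',off,'top now',p+R@off,'tip',p+R@off+70*ax)
tip=p+R@off+70*ax
print('delta hole-tip by model',((H[0]-tip)@R)/10, ' from top ',((H[0]-T[0])@R)/10,' from shank',((H[0]-S[0])@R)/10)
```

```text
hole [490.15322848  -1.12696515 176.        ] boss ctr [490.35488     -1.57808795 176.        ] 29.70719013966791 30.851164612054347
top [[493.20907665   3.24154269 286.99415194]
 [484.48788413   0.83908377 286.99415194]
 [501.9600959    5.63155156 286.99415194]] 18.117558656882366
shank [[494.19197458   1.71803736 218.99415194]
 [490.32153511   0.63747767 218.99415194]
 [498.06554861   2.79858679 218.99415194]
 [492.99356144   5.90066042 218.99415194]] 8.039909059031018
[492.97555129   2.37114614 329.79415194] [ 0.01779133  0.0069981  -0.99981723]
pin axis [ 3.05147111e-03  9.29118329e-04 -9.99994913e-01]
off [-0.47364093 -1.10439852 42.78710049] top now [492.80574868   1.91115788 286.99298866] tip [493.01935166   1.97619617 216.99334478]
delta hole-tip by model [-0.22686115 -0.43893771  4.09131441]  from top  [-0.35606757 -0.62523067 11.08889268]  from shank [-0.17011155 -0.54834425  4.28945297]
```

```bash
python3 -m pendant '[-0.22,-0.44,0,0,1.2,0,0,1,0,1.2,0,0,1,0,1.2,0,0,0.7,0,1.2,0,0,0,0,1.2,0,0,0,0,1.2]'; python3 go.py 490.3 -1.3 16.2 298
python3 - <<'E'
from h import *
snap('wrist','w13')
im=load('w13')[0]
cv2.imwrite('pics/w13z.png',cv2.resize(im[150:350,220:450],None,fx=3,fy=3,interpolation=cv2.INTER_CUBIC)[:,:,::-1])
E
```

```text
t: 14.75
position: [489.4, 1.4, 299.8]
orientation: [1.881, 2.505, 0.024]
ft_force: [-0.4, -0.5, -0.5]
opening: 0.216
t 14.75 pos [489.4   1.4 299.8] yang 16.2 need cm [-0.29  0.01  0.18] turn -0.0 F [-0.4 -0.5 -0.5] M [ 0.05  0.02 -0.02] open 18.5 q [-0.74 -0.    0.65  1.85 -0.    1.27  0.2 ] zax [ 0.0168  0.0066 -0.9998]
```

View pics/w13z.png

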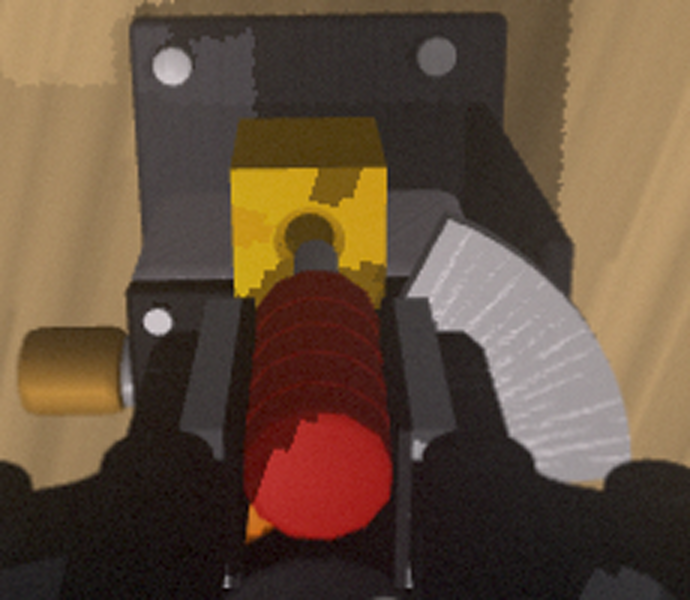

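```bash
cat > al.py <<'E'
from h import *
import sys
tag=sys.argv[1]; hx,hy,tx,ty,sx,sy=map(float,sys.argv[2:])
f=lambda x,y:(220+(x+.5)/3-.5,150+(y+.5)/3-.5)
s=env.read_state();p=s['position'];R=cv2.Rodrigues(s['orientation'])[0]
H=onz(tag,[f(hx,hy)],176)[0]; T=onz(tag,[f(tx,ty)],p[2]-42.8)[0]; S=onz(tag,[f(sx,sy)],p[2]-112.8)[0]
R0=cv2.Rodrigues(np.array([1.885,2.503,.0215]))[0]; ax=R@R0.T@np.array([0,0,-1.])
off=R0.T@(np.array([496.2,208.4,82])-np.array([496.5,208.9,124.8])); tip=p+R@off+70*ax; tip2=T+70*ax
print('hole',H,'tip model',tip,'tip from top',tip2,'tip seen(top edge of tip)',S)
for n,t in (('model',tip),('top',tip2),('seen',S)): print(n,'tool cm',((H-t)@R/10).round(2))
E
python3 al.py w13 309 235 319 477 315 240; python3 go.py 490.3 -1.3 16.2 298
```

```text
hole [489.98231839  -0.55554344 176.        ] tip model [489.31640731   1.00939165 187.06130621] tip from top [490.10669179   1.30340985 187.06205939] tip seen(top edge of tip) [489.94087286   3.21550378 187.06190728]
model tool cm [-0.17  0.    1.11]
top tool cm [-0.18 -0.08  1.1 ]
seen tool cm [-0.37 -0.12  1.1 ]
t 14.8 pos [489.4   1.5 299.9] yang 16.2 need cm [-0.29  0.01  0.19] turn 0.0 F [-0.4 -0.2 -1. ] M [0.02 0.03 0.06] open 18.4 q [-0.74 -0.    0.65  1.85 -0.    1.27  0.2 ] zax [ 0.0167  0.0066 -0.9998]
```

```bash
python3 -m pendant '[-0.16,-0.07,0,0,1.2,0,0,0.5,0,1.2,0,0,0.4,0,1.2,0,0,0.2,0,1.2]'; python3 go.py 490.3 -1.3 16.2 261;  python3 - <<'E'
from h import *
snap('wrist','w14')
im=load('w14')[0]
cv2.imwrite('pics/w14z.png',cv2.resize(im[150:350,220:450],None,fx=3,fy=3,interpolation=cv2.INTER_CUBIC)[:,:,::-1])
E
```

```text
t: 15.2
position: [489.8, -0.4, 288.9]
orientation: [1.88, 2.504, 0.026]
ft_force: [-0.3, 0.2, -0.5]
opening: 0.215
t 15.2 pos [ 4.898e+02 -4.000e-01  2.889e+02] yang 16.19 need cm [-0.11 -0.04  2.79] turn -0.0 F [-0.3  0.2 -0.5] M [-0.03  0.03 -0.02] open 18.3 q [-0.73  0.01  0.66  1.87 -0.01  1.25  0.21] zax [ 0.0184  0.0071 -0.9998]
```

View pics/w14z.png

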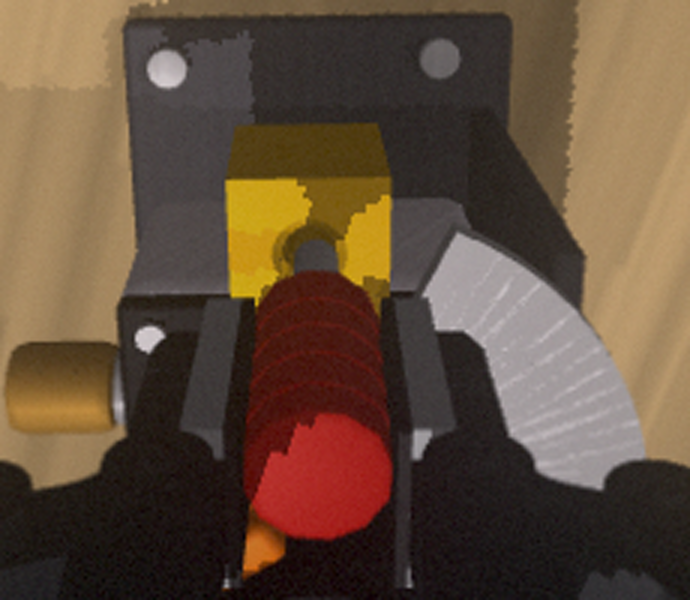

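```bash
python3 -m pendant '[0,-0.06,0.1,0,1.2,0,0,0.3,0,1.2]'; python3 go.py 490.3 -1.3 16.2 261; python3 -m pendant '[0,0,0.3,0,1.2,0,0,0.3,0,1.2]'; python3 go.py 490.3 -1.3 16.2 261
```

```text
t: 15.45
position: [489.3, -0.5, 284.6]
orientation: [1.88, 2.504, 0.026]
ft_force: [0.4, -1.0, -0.8]
opening: 0.215
t 15.45 pos [489.3  -0.5 284.6] yang 16.2 need cm [-0.11  0.03  2.36] turn -0.0 F [ 0.4 -1.  -0.8] M [-0.03  0.06  0.04] open 18.4 q [-0.73  0.01  0.66  1.88 -0.01  1.24  0.21] zax [ 0.0184  0.007  -0.9998]
t: 15.65
position: [489.4, -0.4, 278.1]
orientation: [1.88, 2.504, 0.026]
ft_force: [-0.3, 0.4, -1.5]
opening: 0.221
t 15.65 pos [ 4.894e+02 -4.000e-01  2.781e+02] yang 16.2 need cm [-0.11  0.03  1.71] turn 0.0 F [-0.3  0.4 -1.5] M [-0.01  0.05 -0.03] open 18.9 q [-0.73  0.02  0.66  1.89 -0.02  1.22  0.21] zax [ 0.0185  0.0071 -0.9998]
```

```bash
python3 -m pendant '[0,-0.01,0.3,0,1.2,0,-0.01,0.3,0,1.2,0,-0.01,0.3,0,1.2]'; python3 go.py 490.3 -1.3 16.2 261; python3 -m pendant '[0,-0.01,0.3,0,1.2,0,-0.01,0.2,0,1.2]'; python3 go.py 490.3 -1.3 16.2 261
```

```text
t: 15.95
position: [489.3, -0.4, 268.2]
orientation: [1.88, 2.504, 0.026]
ft_force: [-0.0, 0.6, -0.9]
opening: 0.217
t 15.95 pos [ 4.893e+02 -4.000e-01  2.682e+02] yang 16.2 need cm [-0.12  0.06  0.72] turn 0.0 F [-0.   0.6 -0.9] M [-0.01 -0.   -0.  ] open 18.5 q [-0.73  0.03  0.66  1.9  -0.02  1.2   0.22] zax [ 0.0183  0.007  -0.9998]
t: 16.15
position: [489.1, -0.4, 262.6]
orientation: [1.88, 2.504, 0.026]
ft_force: [0.5, 0.3, -0.8]
opening: 0.214
t 16.15 pos [ 4.891e+02 -4.000e-01  2.626e+02] yang 16.2 need cm [-0.12  0.09  0.16] turn 0.0 F [ 0.5  0.3 -0.8] M [0.   0.06 0.04] open 18.3 q [-0.73  0.03  0.66  1.91 -0.03  1.19  0.22] zax [ 0.0181  0.0069 -0.9998]
```

```bash
python3 -m pendant '[0,0,0.1,0,1.2,0,0,0.1,0,1.2]'; python3 go.py 490.3 -1.3 16.2 261; python3 -m pendant '[0,0,0.1,0,1.2]'; python3 go.py 490.3 -1.3 16.2 261
```

```text
t: 16.35
position: [489.2, -0.5, 260.6]
orientation: [1.88, 2.504, 0.026]
ft_force: [-5.8, -0.6, 13.4]
opening: 0.213
t 16.35 pos [489.2  -0.5 260.6] yang 16.2 need cm [-0.11  0.08 -0.04] turn -0.0 F [-5.8 -0.6 13.4] M [-0.16  1.34  0.01] open 18.2 q [-0.73  0.03  0.66  1.91 -0.03  1.19  0.23] zax [ 0.0181  0.007  -0.9998]
t: 16.45
position: [489.3, -0.5, 260.6]
orientation: [1.88, 2.504, 0.026]
ft_force: [-8.5, 0.2, 18.6]
opening: 0.21
t 16.45 pos [489.3  -0.5 260.6] yang 16.2 need cm [-0.11  0.08 -0.04] turn -0.0 F [-8.5  0.2 18.6] M [-0.13  2.08 -0.02] open 17.9 q [-0.73  0.04  0.66  1.91 -0.03  1.19  0.23] zax [ 0.018   0.0076 -0.9998]
```

```bash
python3 -m pendant '[0,0,0,0,1.2,0,0,0,0,2.2,0,0,0,0,3,0,0,0,0,4,0,0,0,0,4]'; python3 go.py 490.3 -1.3 16.2 261;  python3 - <<'E'
from h import *
snap('wrist','w15')
E
```

```text
t: 16.95
position: [489.7, -0.5, 261.2]
orientation: [1.88, 2.504, 0.028]
ft_force: [0.5, 0.3, -0.1]
opening: 0.468
t 16.95 pos [489.7  -0.5 261.2] yang 16.19 need cm [-0.1   0.04  0.02] turn -0.0 F [ 0.5  0.3 -0.1] M [0.02 0.   0.05] open 40.0 q [-0.73  0.03  0.66  1.91 -0.03  1.19  0.23] zax [ 0.0194  0.0081 -0.9998]
```

View pics/w15.png

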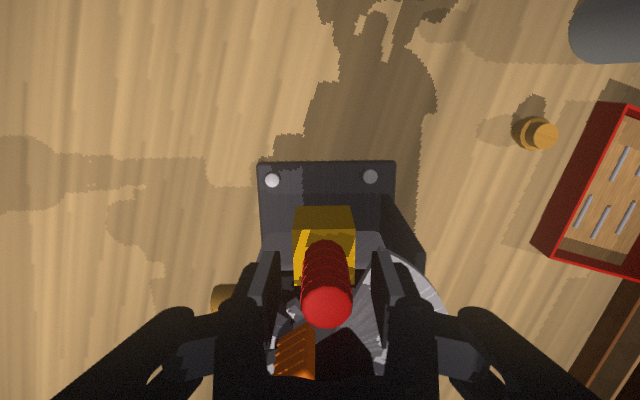

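Released and clear of the handle. Rising straight up, then checking.

```bash
python3 -m pendant '[0,0,-1,0,4,0,0,-2,0,4,0,0,-2.5,0,4,0,0,-2.5,0,4,0,0,-2.5,0,4,-2,0,-2,0,4,-2,0,0,0,4,0,0,0,0,4]'
python3 - <<'E'
from h import *
snap('wrist','w16');snap('top','top1');snap('scene','scene1')
a=load('wrist' and 'w16')[0]; cv2.imwrite('pics/w16z.png',cv2.resize(a[80:320,200:460],None,fx=2.5,fy=2.5,interpolation=cv2.INTER_CUBIC)[:,:,::-1])
a=load('scene1')[0][150:280,220:470]; cv2.imwrite('pics/scene1z.png',cv2.resize(a,None,fx=3.2,fy=3.2,interpolation=cv2.INTER_CUBIC)[:,:,::-1])
E
```

```text
t: 17.8
position: [498.0, -41.3, 396.2]
orientation: [1.878, 2.503, 0.03]
ft_force: [-0.1, -0.4, 0.3]
opening: 0.468
```

View pics/w16z.png

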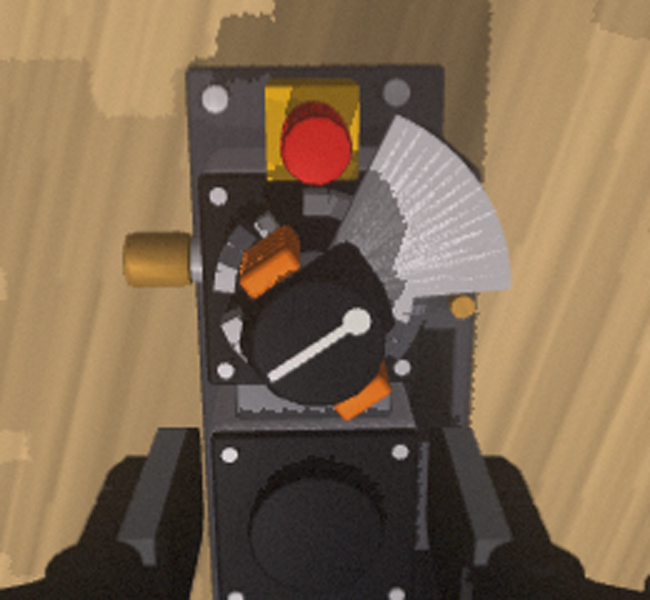

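View pics/scene1z.png

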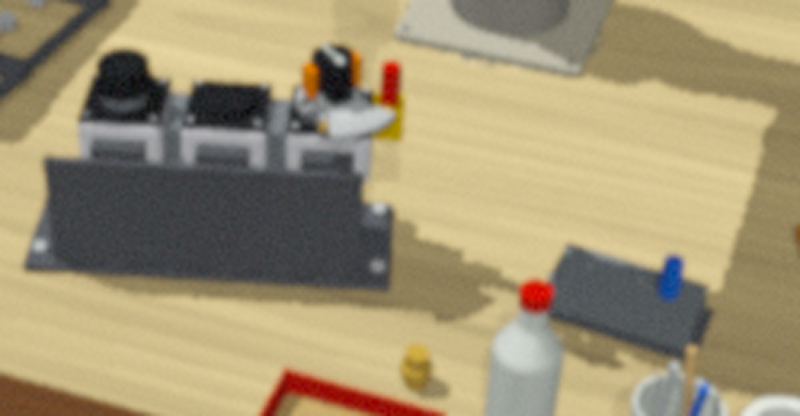

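Run:
```python
from h import *
f=lambda x,y:(200+(x+.5)/2.5-.5,80+(y+.5)/2.5-.5)
q=np.array([f(x,y) for x in range(295,340,6) for y in range(130,175,6)]); P=pts('w16',q); print('handle top z',np.median(P[:,2]),P[:,2].min(),P[:,2].max(),onz('w16',[f(317,150)],218))
T=onz('w16',[f(251,298),f(362,419),f(241,280),f(388,380),f(389,395)],220); print(T,)
for s,c,m in obl('w16',(3,180,150),(16,255,255),(280,160,370,260),20):
    v,u=np.nonzero(m); P=pts('w16',np.c_[u,v]); P=P[P[:,2]>214]; r=P[:,:2]-[505.9,-53]; a=np.radians(-39.3); e=r@[np.cos(a),np.sin(a)]; print(c,np.percentile(abs(e),[2,50,98]))
```

```text
handle top z 217.55579017354466 216.4343684428812 466.04643035773836 [[490.4583772   -0.58158152 218.        ]]
[[483.97129653 -46.58210887 220.        ]
 [526.25996138 -74.70498106 220.        ]
 [479.80875525 -42.11471283 220.        ]
 [529.96336178 -60.34534216 220.        ]
 [531.74277785 -64.92690842 220.        ]]
[307.04020101 189.09045226] [20.55486115 24.0841609  27.11888701]
[345.08333333 239.14102564] [21.51346292 24.27510079 27.26855336]
```

```bash
python3 -c "
from plant import env
print(env.sign_off())"
```

```text
the job is handed in; nothing more can be done
None
```

The press air is shut off, the knob is latched at OFF, and the red lock-out pin is fully home in the boss. I handed the job in at about 18 s, with the arm clear of everything.

- **Knob:** I pinched both tabs to 42–43 mm and turned the knob clockwise in small steps. The running torque was about 0.22 Nm and rose to about 0.53 Nm at the stop, roughly 1.11–1.13 rad. I worked that out as about 6 N on the stop post. I then let go.
- **Latch check:** The tabs measured 55.5 mm apart (56 when fully out), so both have sprung out. In the last wrist view they stood at 27–28 mm either side of the axis.
- **Pin:** I took the red pin from the stand and lowered it into the hole with almost no side force until the shoulder seated, at about 19 N downward. The handle top measured 217.6 mm, against 218 mm expected for fully home.
- **Bench:** In the final scene picture the blue pin, glue bottle and nipple look unmoved. I did not measure the bystanders.

- **Small disagreements:** The fingers' reading on the red handle was about 18 mm, against the 20 mm given. I also took one more 0.02 rad step after the stop was first felt. The fingers slipped slightly on the tabs and the torque did not rise.

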